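Set the balance's levelling screws so it stands without rocking

ROBOT

A 6-joint arm with a two-finger parallel gripper is mounted at the origin on the work surface. World frame = base frame: x ahead of the robot, y to its left, z up, the work surface at z = 0. Lengths are in m, angles in rad, forces in N, time in s.
With the tool pointing down it reaches from about 0.325 to 0.85 m from the base axis. Payload 4.4 kg.
Tool frame: the origin (TCP) lies at the very end of the fingers, on their centre line; the grasp point (between the pads) lies 19 mm behind it; z points along the fingers, y is the direction in which the jaws open and shut (so a half turn about z gives the same grasp; the last joint's range is limited). The gripper opens to 94 mm and grips with 3 to 60 N. Pads are 16 mm wide; open, the fingers measure 119 mm over their backs; the gripper's body (75 mm by 177 mm) begins 78 mm behind the grasp point.
Start: joints at [-1.339, 0.207, 1.542, -0, 1.393, -0.15], TCP at [0.215, -0.533, 0.205] pointing down, gripper open.
Joint ranges: [-2.73, 2.73], [-0.86, 2.22], [0.23, 2.46], [-1.11, 4.25], [0.08, 2.63], [-2.82, 2.82]. Speed limits (rad/s): [2.79, 2.79, 3.14, 3.14, 3.14, 3.14].

INTERFACE

Orientations are given as a unit quaternion [x, y, z, w].
In Python, from workcell import sense, read_camera, camera_info, env gives the robot as it stands. The module is installed in compiled form; this text tells all that it offers.
- The arm moves only by the tool play_rows, never from a script. Its argument "series" is one flat list of numbers, 4 for each row, row after row: the shift along the tool's x, y, z in cm, then the turn about the tool's z in rad. A call has exactly 10 rows; each row shifts and turns the commanded pose from where the row before left it, along the tool's axes as they then stand; what a row does not reach is not made up. A row lasts 1/12 s, in which the tool goes at most 41.7 mm and 7.16 degrees, less where a joint would pass 70% of its speed; a pose out of reach is approached as far as the arm can. A call is refused whole if a number of a shift passes 4.17 or a number of a turn 0.125, either way. A call with a gripper value outside its range is refused whole. "gripper" is the finger opening in cm, from 0 to 9.4, set as the call begins (left out, the last holds). The fingers move at their own pace and stop on an object; "force" is the grip in N (left out, the last holds). Time passes only in rows, so rows that do not move let the fingers close, or fill a call up. It gives the time, the measured TCP pose, the force and the opening at its end, in the units of the state.
- sense(): the state, without advancing time (a new reading comes with each control period).
- read_camera(name): name is "scene" or "top" or "wrist"; returns the picture (400x640x3 uint8, red, green, blue); there is no depth.
- camera_info(name): a dict with "camera_matrix" (3x3 intrinsics, pixels), "dist" ([k1, k2, p1, p2, k3] as OpenCV has them; the pictures are not rectified), "R" (3x3) and "t" (3): a world point X has camera coordinates R X + t. Camera axes: x right, y down, z forward; pixel columns grow to the right and rows downward; lengths in m; the calibration is good to about 2 mm. A picture is of the moment at which its call begins: read the wrist's pose just before it. camera_info takes no time and is no camera call; for the wrist camera it gives the pose at the moment of the call.
- env.hand_in(): hands the job in, once; it reports no verdict.
The state is a dict: "time": time; "joint_pos": joint angles; "qvel": joint speeds; "effort": joint torques, N m; "tcp_pos": TCP position; "ee_rot": TCP orientation; "force": force on the tool from outside, world axes, zero at the start; "ft_torque": the same for the moment, N m; "opening": finger opening in m.
Only numpy, scipy, OpenCV 4.12 (cv2) and the standard library are available. Lean on these libraries where they do the work, as an engineer would, in place of code of your own. Each camera call takes 0.05 s, during which the arm holds its last target.

TASK

The laboratory balance rocks because its two screw feet hang clear of the small steel plates under them. Turn each levelling screw down (clockwise from above) until you feel its rubber foot meet its plate, then about 30 degrees more, so that all five feet carry load; do not jack the balance up or shift it, leave the flasks and the weight case alone, and let go.

Things in the scene. Friction and masses are not known exactly. Their poses are not given: they have to be found in the camera images.
- balance: Laboratory balance, 4.2 kg, loose: aluminium slab 250 (x) x 150 (y) x 18 mm, top at z 48, an ear at each -x corner (to y +-128), white housing on the +x part (x -5 to 120, y +-100, top z 98), round pan above it (top z 114). Origin on the bench plane under the slab's middle, z up; -x, the display side, faces the robot, +y is its left. Pushed sideways above some 25 N it slides
- screw_left: Left levelling screw, balance x -85, y +102 mm: steel bar handle 44 mm long (its x axis), 14 mm thick (its y axis), top 41 mm above the origin, on a collar 40 mm across, 9 mm high. Origin on the screw axis under the collar, 48.5 mm above the bench. Grip the flats from above, fingertips 11 mm or more above the origin. It only turns (never rises) and stays as left; side load on it tips the balance
- screw_right: Right levelling screw, at balance x -85, y -102 mm, same shape. Both screws: clockwise from above drives the foot below down 2.5 mm per rad, 3.2 rad or more are left to the stop. Turning either way takes about 0.04 N m of friction while the foot hangs free and some 0.02 N m more per newton the foot carries; the friction is fully felt only while the screw creeps on, it relaxes when the hand stops
- pad_left: Rubber foot 48 mm across, 8 mm thick, below the left screw, turning with it. Origin: centre of its underside. It hangs 0.9 to 4.5 mm above a steel plate, 72 mm across, fixed to the bench, of unknown thickness (3.5 to 6.5 mm), so it touches after 0.36 to 1.8 rad of turning. Springy: the load grows about 10 N per rad of further turning
- pad_right: The same rubber foot below the right screw; its own plate has another thickness. For each: about 5 N is right, 2.5 to 8 N will do; above 14 N the balance is being jacked up, which is not allowed even for a moment
- foot_front: Fixed rubber foot, 26 mm across, 30 mm high, at balance x -85, y 0 mm (middle of the display side). Origin: centre of its underside. Carries about 19 N at the start and must stay loaded. With only the fixed feet down, the balance rocks when an ear is pressed with about 11 N
- foot_rear_left: The same fixed foot at balance x 90, y +60 mm; carries about 11 N at the start, must stay loaded
- foot_rear_right: The same fixed foot at balance x 90, y -60 mm; carries about 11 N at the start, must stay loaded
- flask_1: Bystander: stoppered glass flask, 68 mm across, 172 mm tall, standing to the left of the balance. Origin: centre of its underside
- flask_2: Bystander: the same flask, also on the left, nearer the robot
- weight_case: Bystander: closed wooden case 80 (x) by 120 (y) mm, 32 mm high, lying to the right of the balance. Origin: centre of its underside

How it is judged:
On the way, in this order (a step that is already met when the one before it is completed fails the run):
1. one screw foot bears on its plate (contact force between any of pad_left, pad_right and anything else above 1.5 N), for 0.2 s.
2. both screw feet bear on their plates (contact force between each of pad_left, pad_right and anything else above 1.5 N), for 0.2 s.
At the end, for the whole second after the job is handed in: Both screw feet carry 2.5 to 8 N, all three fixed feet carry more than 1 N, and the balance is level within 0.015 rad, at rest and within 20 mm of where it stood (contact force between pad_left and anything else between 2.5 and 8 N and contact force between pad_right and anything else between 2.5 and 8 N and contact force between each of foot_front, foot_rear_left, foot_rear_right and anything else above 1 N and distance of balance from where it was at the start of the episode below 0.02 m and angle between balance's own z axis and vertical below 0.015 rad and linear speed of balance below 0.01 m/s); the robot touches nothing.
It fails at once if a screw foot is driven down with more than 14 N (the balance is jacked up) (contact force between any of pad_left, pad_right and anything else above 14 N).
It fails at once if the flasks or the weight case are disturbed (moved 20 mm) (distance of any of flask_1, flask_2, weight_case from where it was at the start of the episode above 0.02 m).
It also fails if it takes over 72 s, if anything falls off the work surface, if the arm or the gripper's body presses on something with over 40 N, if the wrist force passes 120 N, or if a joint passes its speed limit or range.

## Working session

There is one attempt and no reset: what is moved stays moved. The work goes in short steps, Python scripts to look and compute and a tool call to move; the robot and the scene stay as the last step left them, time stands still between calls to the robot, and variables do not carry over. Pictures are saved under pics/ and viewed, and the job is handed in when it is done.

Besides the shell and the picture viewer there is one more tool, called after ">>>" as a command line: name --argument value ..., lists and objects as JSON in quotes. play_rows: Moves the arm, as the interface text tells. Its arguments: {"type":"object","properties":{"series":{"type":"array"},"gripper":{"type":"number"},"force":{"type":"number"}},"required":["series"]}

```bash
mkdir -p pics; python3 - <<'E'
from workcell import sense, read_camera, camera_info
import cv2
s=sense();print(s)
for n in ("scene","top"):
    cv2.imwrite(f"pics/{n}0.png",read_camera(n)[:,:,::-1]);c=camera_info(n);print(n,c)
E
```

```text
{'time': 0.0, 'joint_pos': array([-1.33847034e+00,  2.07415752e-01,  1.54293584e+00,  1.82069576e-05,
        1.39350352e+00, -1.50506589e-01]), 'qvel': array([-0.00067945, -0.00040696,  0.00038503, -0.00079037, -0.00060391,
        0.00061473]), 'effort': array([ 9.79140641e-04, -3.70881486e+01, -2.81415743e+01,  6.99984818e-02,
        3.61955585e-02, -1.84643695e-04]), 'tcp_pos': array([ 0.2145955 , -0.53258804,  0.20430183]), 'ee_rot': array([ 9.81735451e-01,  1.90247796e-01, -3.73139706e-05, -1.13065145e-03]), 'force': array([ 0.33391105, -0.01928018,  0.00422705]), 'ft_torque': array([0.00100122, 0.05391068, 0.01261582]), 'opening': 0.09388181066279495}
scene {'camera_matrix': array([[511.54198483,   0.        , 326.55408776],
       [  0.        , 511.54198483, 199.17959027],
       [  0.        ,   0.        ,   1.        ]]), 'dist': array([-0.08321841,  0.        ,  0.        ,  0.        ,  0.        ]), 'R': array([[ 0.58510933,  0.81084145, -0.01353578],
       [ 0.67029508, -0.49295008, -0.55471139],
       [-0.45645545,  0.31549384, -0.83193272]]), 't': array([-0.37065029, -0.37396664,  1.28247223])}
top {'camera_matrix': array([[466.06819771,   0.        , 322.16611411],
       [  0.        , 466.06819771, 197.63922676],
       [  0.        ,   0.        ,   1.        ]]), 'dist': array([-0.13069215,  0.        ,  0.        ,  0.        ,  0.        ]), 'R': array([[ 0.02214334, -0.99974124, -0.00520734],
       [-0.99712955, -0.02170768, -0.0725358 ],
       [ 0.07240399,  0.00679858, -0.99735222]]), 't': array([0.02562158, 0.61295655, 0.96486293])}
```

View pics/top0.png

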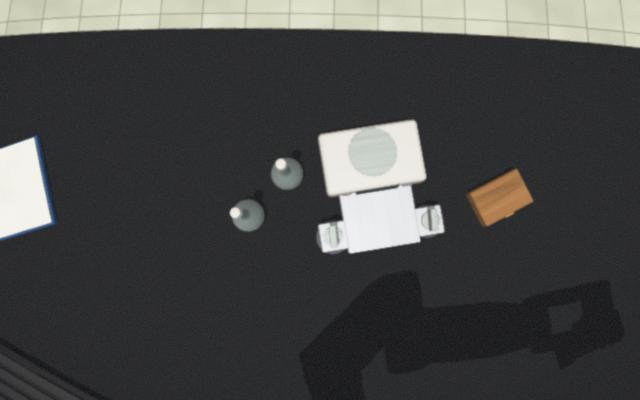

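View pics/scene0.png

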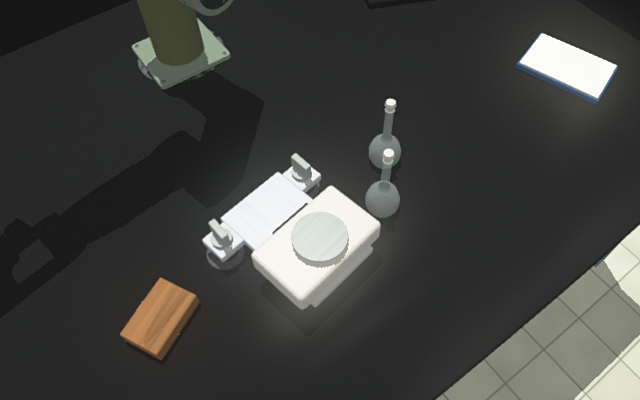

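The top view shows the balance, with the left handle near (333,235) and the right one near (430,219). The flasks are on the left at (287,172) and (248,214), and the case is on the right at (500,197). Next I'll enlarge the view and measure.

```bash
cat > h.py <<'E'
import numpy as np, cv2
from workcell import sense, read_camera, camera_info
def ray(ci,uv,z):
    K=ci["camera_matrix"];p=cv2.undistortPoints(np.array(uv,float).reshape(-1,1,2),K,ci["dist"]).reshape(-1,2)
    d=np.c_[p,np.ones(len(p))]@ci["R"]; C=-ci["R"].T@ci["t"]
    return C+d*((z-C[2])/d[:,2])[:,None]
def proj(ci,X):
    return cv2.projectPoints(np.array(X,float).reshape(-1,1,3),cv2.Rodrigues(ci["R"])[0],ci["t"],ci["camera_matrix"],ci["dist"])[0].reshape(-1,2)
E
python3 - <<'E'
from h import *
im=cv2.imread("pics/top0.png");ci=camera_info("top")
g=cv2.resize(im[110:260,305:455],None,fx=5,fy=4,interpolation=cv2.INTER_CUBIC)
g=cv2.resize(im[110:260,305:455],(600,600),interpolation=cv2.INTER_CUBIC);cv2.imwrite("pics/topz.png",g)
m=(im.min(2)>165).astype(np.uint8); b,gg,r=cv2.split(im.astype(int))
hm=((im.min(2)>150)&(r-b>3)).astype(np.uint8)
cs=cv2.findContours(hm,0,2)[0]
for c in cs:
    if cv2.contourArea(c)>300:
        rr=cv2.minAreaRect(c);print(cv2.contourArea(c),rr); bx=cv2.boxPoints(rr);P=ray(ci,bx,.098);print(bx,P,P.mean(0))
print(im[150,340],im[220,380],im[235,333],im[220,430],im[150,372])
E
```

```text
3662.5 ((16.918676376342773, 187.60499572753906), (89.93718719482422, 53.06352233886719), 78.36637115478516)
[[-1.8136089e+01  1.4891040e+02]
 [ 3.3837349e+01  1.3820999e+02]
 [ 5.1973442e+01  2.2629959e+02]
 [ 3.8146973e-06  2.3700000e+02]] [[0.69641462 0.77705202 0.098     ]
 [0.71897337 0.64830742 0.098     ]
 [0.53569093 0.59189272 0.098     ]
 [0.50891274 0.71491027 0.098     ]] [0.61499792 0.68304061 0.098     ]
5958.0 ((371.896728515625, 157.36566162109375), (62.61757278442383, 99.80250549316406), 80.7538833618164)
[[317.61328 134.48157]
 [416.11908 118.44575]
 [426.18018 180.24976]
 [327.67438 196.28558]] [[ 0.73189172  0.05034424  0.098     ]
 [ 0.76931357 -0.14545638  0.098     ]
 [ 0.64558647 -0.16572638  0.098     ]
 [ 0.60964079  0.02784567  0.098     ]] [ 0.68910814 -0.05824821  0.098     ]
20165.0 ((319.5, 23.0), (46.0, 639.0), 90.0)
[[-1.4083439e-15  0.0000000e+00]
 [ 6.3900000e+02  0.0000000e+00]
 [ 6.3900000e+02  4.6000000e+01]
 [ 0.0000000e+00  4.6000000e+01]] [[ 1.04246459  0.78294044  0.098     ]
 [ 1.06851395 -0.66503666  0.098     ]
 [ 0.95571255 -0.64969897  0.098     ]
 [ 0.9288798   0.76163745  0.098     ]] [0.99889272 0.05746056 0.098     ]
[229 235 237] [238 237 236] [214 218 213] [113 117 111] [200 206 199]
```

View pics/topz.png

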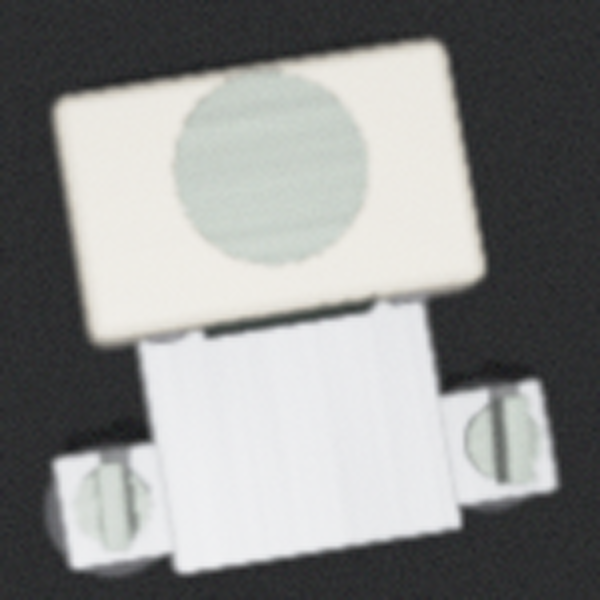

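```bash
python3 - <<'E'
from h import *
from scipy.spatial.transform import Rotation as R
ci=camera_info("top"); im=cv2.imread("pics/top0.png")
# flask stoppers z .172, case
print("stoppers",ray(ci,[[281,164],[236,212]],.172)); print("flask body",ray(ci,[[287,174],[249,215]],.03))
hs=im.astype(int); m=((hs[:,:,2]-hs[:,:,0]>50)).astype(np.uint8)
c=max(cv2.findContours(m,0,2)[0],key=cv2.contourArea);print("case",ray(ci,cv2.boxPoints(cv2.minAreaRect(c)),.032))
# handle top ends from zoom
z=lambda u,v:[305+u/4-.4,110+v/4-.4]
L=ray(ci,[z(115,452),z(120,550)],.0895);Rr=ray(ci,[z(505,385),z(505,485)],.0895)
print(L,L.mean(0));print(Rr,Rr.mean(0))
O=np.array([.6325,-.0685]);a=.18;M=np.array([[np.cos(a),-np.sin(a)],[np.sin(a),np.cos(a)]])
print(O+M@[-.085,.102],O+M@[-.085,-.102])
s=sense();print(R.from_quat(s["ee_rot"]).as_matrix().round(3)); print(camera_info("wrist"))
cv2.imwrite("pics/w0.png",read_camera("wrist")[:,:,::-1])
E
```

```text
stoppers [[0.66077699 0.1138794  0.172     ]
 [0.572058   0.19273017 0.172     ]]
flask body [[0.66013048 0.11440186 0.03      ]
 [0.57170798 0.19217827 0.03      ]]
case [[ 0.62623102 -0.26715854  0.032     ]
 [ 0.68523023 -0.37785685  0.032     ]
 [ 0.61156125 -0.41795012  0.032     ]
 [ 0.55376645 -0.30670758  0.032     ]]
[[0.55864323 0.01553562 0.0895    ]
 [0.5106617  0.01208005 0.0895    ]] [0.53465247 0.01380784 0.0895    ]
[[ 0.59573946 -0.17722313  0.0895    ]
 [ 0.54624485 -0.17761582  0.0895    ]] [ 0.57099215 -0.17741947  0.0895    ]
[0.53061227 0.01663454] [ 0.5671343  -0.18406957]
[[ 0.928  0.373 -0.   ]
 [ 0.373 -0.928  0.002]
 [ 0.    -0.002 -1.   ]]
{'camera_matrix': array([[288.36469264,   0.        , 317.91970909],
       [  0.        , 288.36469264, 204.74174934],
       [  0.        ,   0.        ,   1.        ]]), 'dist': array([-0.03859577,  0.        ,  0.        ,  0.        ,  0.        ]), 'R': array([[ 0.37316927, -0.92775963, -0.00260149],
       [-0.90253678, -0.36367056,  0.23058857],
       [-0.21487686, -0.08370063, -0.97304786]]), 't': array([-0.57414241, -0.02300874,  0.39045024])}
```

View pics/w0.png

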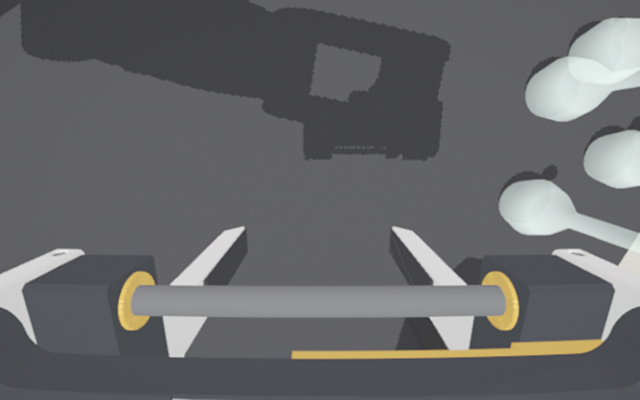

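>>> play_rows --series '[2.3, -0.97, 0.05, 0, 2.3, -0.97, 0.05, 0, 2.3, -0.97, 0.05, 0, 2.3, -0.97, 0.05, 0, 2.3, -0.97, 0.05, 0, 2.3, -0.97, 0.05, 0, 2.3, -0.97, 0.05, 0, 2.3, -0.97, 0.05, 0, 2.3, -0.97, 0.05, 0, 2.3, -0.97, 0.05, 0]' --gripper 6 --force 25

```text
time: 0.98
tcp_pos: [0.3924, -0.3563, 0.2001]
ee_rot: [0.982, 0.19, -0.0, -0.0]
force: [0.1, -0.1, -0.2]
opening: 0.0602
```

>>> play_rows --series '[2.3, -0.97, 0.05, 0, 2.3, -0.97, 0.05, 0, 2.3, -0.97, 0.05, 0, 2.3, -0.97, 0.05, 0, 2.3, -0.97, 0.05, 0, 2.3, -0.97, 0.05, 0, 2.3, -0.97, 0.05, 0, 2.3, -0.97, 0.05, 0, 2.3, -0.97, 0.05, 0, 2.3, -0.97, 0.05, 0]'

```text
time: 1.82
tcp_pos: [0.5695, -0.1804, 0.195]
ee_rot: [0.982, 0.19, -0.0, -0.0]
force: [0.8, -0.8, 0.1]
opening: 0.0601
```

>>> play_rows --series '[0, 0, 0, -0.12, 0, 0, 0, -0.12, 0, 0, 0, -0.12, 0, 0, 0, -0.12, 0, 0, 0, -0.12, 0, 0, 0, -0.12, 0, 0, 0, -0.12, 0, 0, 0, -0.12, 0, 0, 0, -0.12, 0, 0, 0, -0.12]'

```text
time: 2.65
tcp_pos: [0.5687, -0.1815, 0.1949]
ee_rot: [0.701, 0.713, -0.0, -0.0]
force: [-0.0, 0.4, 0.2]
opening: 0.0598
```

>>> play_rows --series '[0, 0, 0, -0.12, 0, 0, 0, -0.12, 0, 0, 0, -0.12, 0, 0, 0, -0.12, 0, 0, 0, -0.12, 0, 0, 0, -0.12, 0, 0, 0, -0.12, 0, 0, 0, -0.12, 0, 0, 0, -0.12, 0, 0, 0, -0.12]'

```text
time: 3.48
tcp_pos: [0.5687, -0.1814, 0.1949]
ee_rot: [0.176, 0.984, 0.0, -0.001]
force: [-0.1, 0.3, -0.1]
opening: 0.06
```

>>> play_rows --series '[0, 0, 0, -0.12, 0, 0, 0, -0.12, 0, 0, 0, -0.12, 0, 0, 0, 0, 0, 0, 0, 0, 0, 0, 0, 0, 0, 0, 0, 0, 0, 0, 0, 0, 0, 0, 0, 0, 0, 0, 0, 0]'

```text
time: 4.32
tcp_pos: [0.569, -0.1816, 0.1954]
ee_rot: [-0.0, 1.0, 0.0, 0.0]
force: [-0.3, 0.5, 0.1]
opening: 0.0601
```

```bash
cat > look.py <<'E'
import sys
from h import *
from scipy.spatial.transform import Rotation as R
s=sense();M=R.from_quat(s["ee_rot"]).as_matrix();ci=camera_info("wrist")
im=read_camera("wrist")[:,:,::-1];cv2.imwrite(f"pics/{sys.argv[1]}.png",im);np.savez(f"pics/{sys.argv[1]}.npz",**ci)
print(s["time"],s["tcp_pos"].round(4),"psi",np.arctan2(M[1,0],M[0,0]).round(4),"zdir",M[:,2].round(4),"q",s["joint_pos"].round(3),s["force"].round(2),s["ft_torque"].round(3))
print("proj guess",proj(ci,[[.569,-.181,.0895],[.532,.0155,.0895]]).round(0))
E
python3 look.py w1
```

```text
4.3167 [ 0.569  -0.1816  0.1954] psi -3.1409 zdir [ 0.  0. -1.] q [-0.454  0.261  1.496  0.     1.385 -2.025] [-0.3   0.48  0.09] [ 0.045 -0.19   0.008]
proj guess [[319. 203.]
 [514. 167.]]
```

View pics/w1.png

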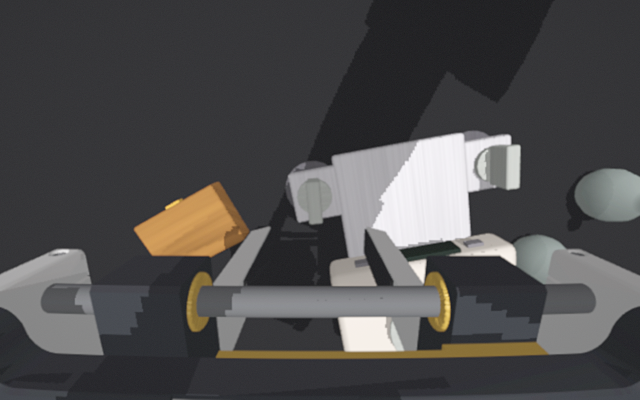

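The wrist view shows the right handle at (314,200), nearly vertical in the image, and the left handle at about (505,165). I'll zoom in to measure the handle edges.

```bash
python3 - <<'E'
import cv2,numpy as np
im=cv2.imread("pics/w1.png")
a=cv2.resize(im[150:240,280:350],(560,720)[::1],interpolation=cv2.INTER_CUBIC)[:600]
b=cv2.resize(im[125:205,460:530],(560,640),interpolation=cv2.INTER_CUBIC)[:600]
cv2.imwrite("pics/z1.png",a[:600]);cv2.imwrite("pics/z2.png",b)
E
```

```text
(no output)
```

View pics/z1.png

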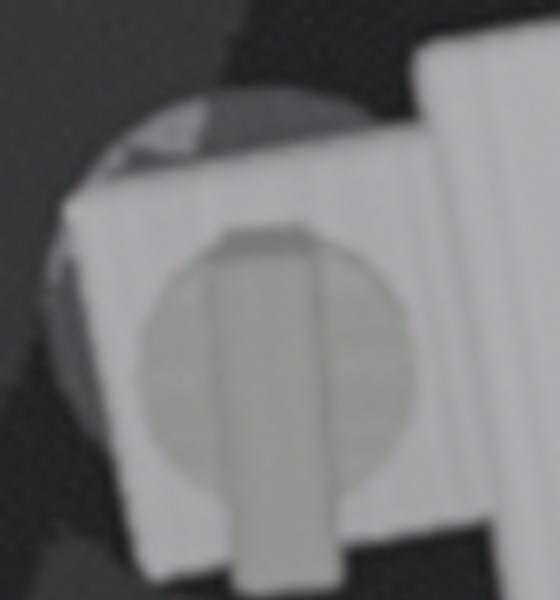

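View pics/z2.png

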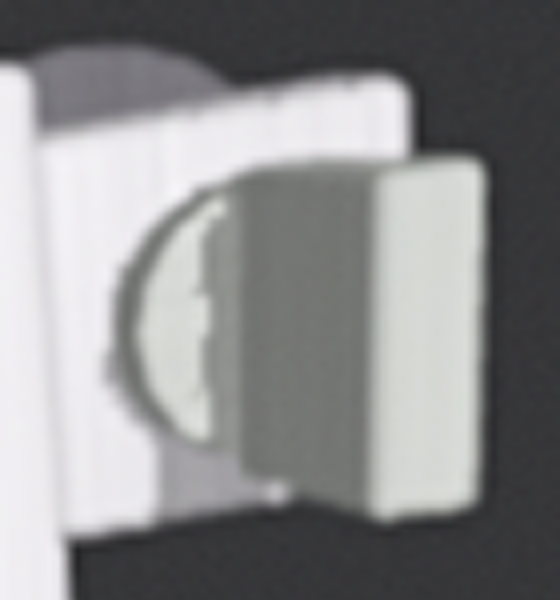

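```bash
python3 - <<'E'
from h import *
ci=dict(np.load("pics/w1.npz"))
for nm,o,q in (("R",(280,150),[(212,255),(320,255),(345,590),(235,592)]),("L",(460,125),[(378,170),(485,160),(480,512),(375,520)])):
    P=ray(ci,[[o[0]+u/8-.44,o[1]+v/8-.44] for u,v in q],.0895)[:,:2]
    c=P.mean(0);e=(P[0]+P[1]-P[2]-P[3])/2
    print(nm,c.round(4),"len",np.linalg.norm(e).round(4),"wid",np.linalg.norm(P[0]-P[1]).round(4),"ang mod pi",np.arctan2(-e[1],-e[0]).round(3), np.arctan2(e[1],e[0]).round(3))
# collar right centre at z .0575
print(ray(ci,[[280+277/8-.44,150+370/8-.44]],.0575))
E
```

```text
R [ 0.569  -0.1853] len 0.0438 wid 0.0135 ang mod pi 0.067 -3.075
L [0.5325 0.0148] len 0.0445 wid 0.0136 ang mod pi 0.14 -3.002
[[ 0.56836511 -0.18582824  0.0575    ]]
```

>>> play_rows --series '[0.02, -0.38, 0.5, -0.066, 0, 0, 1.5, 0, 0, 0, 1.5, 0, 0, 0, 1.5, 0, 0, 0, 1.5, 0, 0, 0, 1.5, 0, 0, 0, 1.5, 0, 0, 0, 1.5, 0, 0, 0, 1.5, 0, 0, 0, 0.6, 0]' --gripper 5

```text
time: 5.2
tcp_pos: [0.5673, -0.1847, 0.0621]
ee_rot: [-0.033, 0.999, 0.001, -0.002]
force: [-1.1, 0.6, -0.3]
opening: 0.0501
```

>>> play_rows --series '[0, 0, 0, 0, 0, 0, 0, 0, 0, 0, 0, 0, 0, 0, 0, 0, 0, 0, 0, 0, 0, 0, 0, 0, 0, 0, 0, 0, 0, 0, 0, 0, 0, 0, 0, 0, 0, 0, 0, 0]'

```text
time: 6.03
tcp_pos: [0.5688, -0.1854, 0.0645]
ee_rot: [-0.034, 0.999, -0.0, -0.0]
force: [0.6, -0.2, -0.0]
opening: 0.05
```

```bash
python3 look.py w2
```

```text
6.0333 [ 0.5688 -0.1854  0.0645] psi -3.0744 zdir [-0. -0. -1.] q [-0.46   0.402  1.602 -0.     1.138 -2.098] [ 0.57 -0.18 -0.  ] [ 0.033 -0.15   0.022]
proj guess [[326. 255.]
 [661. 214.]]
```

View pics/w2.png

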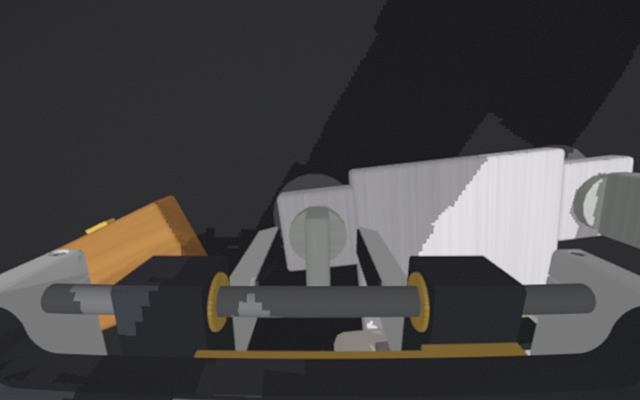

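The handle sits between the fingers at x≈318, so I'll close on it.

>>> play_rows --series '[0, 0, 0, 0, 0, 0, 0, 0, 0, 0, 0, 0, 0, 0, 0, 0, 0, 0, 0, 0, 0, 0, 0, 0, 0, 0, 0, 0, 0, 0, 0, 0, 0, 0, 0, 0, 0, 0, 0, 0]' --gripper 0.8 --force 20

```text
time: 6.92
tcp_pos: [0.5688, -0.1857, 0.0645]
ee_rot: [-0.034, 0.999, -0.0, 0.0]
force: [1.3, -0.6, -0.9]
opening: 0.0138
```

```bash
cat > st.py <<'E'
from h import *
from scipy.spatial.transform import Rotation as R
s=sense();M=R.from_quat(s["ee_rot"]).as_matrix()
print(s["time"].__round__(2),s["tcp_pos"].round(4),"psi",np.arctan2(M[1,0],M[0,0]).round(4),"F",s["force"].round(2),"T",s["ft_torque"].round(4),"op",s["opening"].__round__(4),"q6",s["joint_pos"][5].round(3),"e6",s["effort"][5].round(4))
E
python3 st.py
```

```text
6.92 [ 0.5688 -0.1857  0.0645] psi -3.0744 F [ 1.32 -0.65 -0.86] T [-0.2877 -0.1684  0.0557] op 0.0138 q6 -2.098 e6 0.0313
```

>>> play_rows --series '[0, 0, 0, 0.02, 0, 0, 0, 0.02, 0, 0, 0, 0.02, 0, 0, 0, 0.02, 0, 0, 0, 0.02, 0, 0, 0, 0.02, 0, 0, 0, 0.02, 0, 0, 0, 0.02, 0, 0, 0, 0.02, 0, 0, 0, 0.02]'

```text
time: 7.75
tcp_pos: [0.5689, -0.1857, 0.0645]
ee_rot: [0.067, 0.998, -0.0, 0.0]
force: [-0.4, -2.8, -1.5]
opening: 0.0141
```

```bash
python3 st.py
```

```text
7.75 [ 0.5689 -0.1857  0.0645] psi 3.0069 F [-0.42 -2.81 -1.49] T [-0.5714 -0.165   0.0415] op 0.0141 q6 -1.896 e6 -0.156
```

>>> play_rows --series '[0, 0, 0, 0.01, 0, 0, 0, 0.01, 0, 0, 0, 0.01, 0, 0, 0, 0.01, 0, 0, 0, 0.01, 0, 0, 0, 0.01, 0, 0, 0, 0.01, 0, 0, 0, 0.01, 0, 0, 0, 0.01, 0, 0, 0, 0.01]'

```text
time: 8.58
tcp_pos: [0.5688, -0.1857, 0.0645]
ee_rot: [0.117, 0.993, -0.0, 0.0]
force: [-0.1, -4.9, -2.1]
opening: 0.0138
```

```bash
python3 st.py
```

```text
8.58 [ 0.5688 -0.1857  0.0645] psi 2.9078 F [-0.07 -4.92 -2.06] T [-0.9826 -0.1369  0.0804] op 0.0138 q6 -1.797 e6 -0.0581
```

Side force in y is building up as I turn, so the screw axis lies slightly toward -x of the tool. I'll open, shift about 2 mm toward -x, and regrip.

>>> play_rows --series '[0, 0, 0, 0, 0, 0, 0, 0, 0, 0, 0, 0, 0, 0, 0, 0, 0.2, -0.05, 0, 0, 0, 0, 0, 0, 0, 0, 0, 0, 0, 0, 0, 0, 0, 0, 0, 0, 0, 0, 0, 0]' --gripper 2.4

```text
time: 9.42
tcp_pos: [0.5668, -0.1854, 0.0645]
ee_rot: [0.116, 0.993, 0.0, 0.0]
force: [-0.3, -0.6, -0.7]
opening: 0.0244
```

```bash
python3 st.py; python3 look.py w3; python3 -c "
import cv2
im=cv2.imread('pics/w3.png');cv2.imwrite('pics/w3z.png',cv2.resize(im[170:300,240:400],(640,520),interpolation=cv2.INTER_CUBIC))"
```

```text
9.42 [ 0.5668 -0.1854  0.0645] psi 2.9087 F [-0.28 -0.55 -0.75] T [ 0.016  -0.1403  0.0019] op 0.0244 q6 -1.799 e6 0.0001
9.4167 [ 0.5668 -0.1854  0.0645] psi 2.9087 zdir [ 1.e-04  1.e-04 -1.e+00] q [-0.461  0.398  1.607  0.     1.136 -1.799] [-0.28 -0.55 -0.75] [ 0.016 -0.14   0.002]
proj guess [[326. 256.]
 [661. 113.]]
```

View pics/w3z.png

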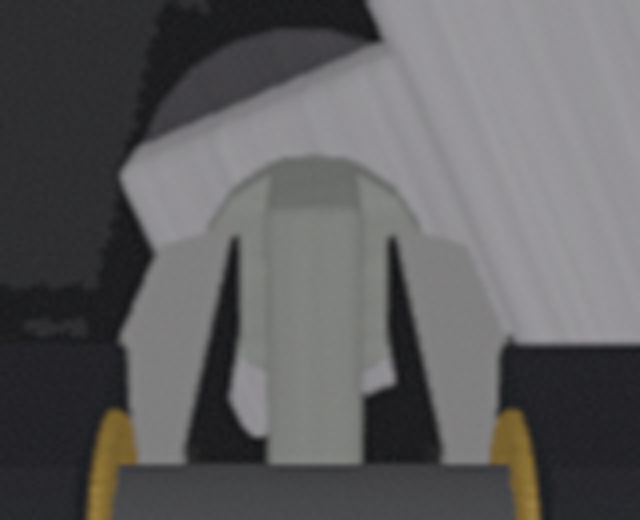

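The handle is centred between the fingers: handle centre at 314, finger gap centre at 314 in the zoom. Regripping.

>>> play_rows --series '[0, 0, 0, 0, 0, 0, 0, 0, 0, 0, 0, 0, 0, 0, 0, 0, 0, 0, 0, 0, 0, 0, 0, 0, 0, 0, 0, 0, 0, 0, 0, 0, 0, 0, 0, 0, 0, 0, 0, 0]' --gripper 0.8

```text
time: 10.3
tcp_pos: [0.5668, -0.1853, 0.0645]
ee_rot: [0.116, 0.993, 0.0, 0.0]
force: [1.2, 2.0, 0.3]
opening: 0.0141
```

```bash
python3 st.py
```

```text
10.3 [ 0.5668 -0.1853  0.0645] psi 2.9089 F [1.17 2.01 0.35] T [ 0.2023 -0.1473  0.0482] op 0.0141 q6 -1.799 e6 0.0309
```

>>> play_rows --series '[0, 0, 0, 0.01, 0, 0, 0, 0.01, 0, 0, 0, 0.01, 0, 0, 0, 0.01, 0, 0, 0, 0.01, 0, 0, 0, 0.01, 0, 0, 0, 0.01, 0, 0, 0, 0.01, 0, 0, 0, 0.01, 0, 0, 0, 0.01]'

```text
time: 11.13
tcp_pos: [0.5668, -0.1852, 0.0644]
ee_rot: [0.166, 0.986, 0.0, 0.0]
force: [0.9, 3.3, 0.6]
opening: 0.0138
```

```bash
python3 st.py
```

```text
11.13 [ 0.5668 -0.1852  0.0644] psi 2.8078 F [0.88 3.28 0.63] T [ 0.517  -0.3444 -0.0157] op 0.0138 q6 -1.698 e6 -0.0534
```

>>> play_rows --series '[0, 0, 0, 0.01, 0, 0, 0, 0.01, 0, 0, 0, 0.01, 0, 0, 0, 0.01, 0, 0, 0, 0.01, 0, 0, 0, 0.01, 0, 0, 0, 0.01, 0, 0, 0, 0.01, 0, 0, 0, 0.01, 0, 0, 0, 0.01]'

```text
time: 11.97
tcp_pos: [0.5669, -0.185, 0.0644]
ee_rot: [0.215, 0.977, 0.0, 0.0]
force: [3.2, 4.8, 0.6]
opening: 0.0135
```

```bash
python3 st.py
```

```text
11.97 [ 0.5669 -0.185   0.0644] psi 2.7078 F [3.23 4.75 0.65] T [ 0.9854 -0.522   0.05  ] op 0.0135 q6 -1.598 e6 -0.0489
```

Side forces give the axis at x≈0.5678, midway between the two grips. One more small regrip.

>>> play_rows --series '[0, 0, 0, 0, 0, 0, 0, 0, 0, 0, 0, 0, -0.09, 0.042, 0, 0, 0, 0, 0, 0, 0, 0, 0, 0, 0, 0, 0, 0, 0, 0, 0, 0, 0, 0, 0, 0, 0, 0, 0, 0]' --gripper 2.2

```text
time: 12.8
tcp_pos: [0.5677, -0.1854, 0.0644]
ee_rot: [0.215, 0.977, -0.0, -0.0]
force: [0.2, -0.5, 0.3]
opening: 0.0219
```

```bash
python3 st.py
```

```text
12.8 [ 0.5677 -0.1854  0.0644] psi 2.7089 F [ 0.22 -0.5   0.29] T [-0.0138 -0.1653  0.0244] op 0.0219 q6 -1.599 e6 0.0
```

>>> play_rows --series '[0, 0, 0, 0, 0, 0, 0, 0, 0, 0, 0, 0, 0, 0, 0, 0, 0, 0, 0, 0, 0, 0, 0, 0, 0, 0, 0, 0, 0, 0, 0, 0, 0, 0, 0, 0, 0, 0, 0, 0]' --gripper 0.8

```text
time: 13.63
tcp_pos: [0.5678, -0.1854, 0.0644]
ee_rot: [0.215, 0.977, 0.0, -0.0]
force: [0.9, 1.1, 0.5]
opening: 0.0134
```

```bash
python3 st.py
```

```text
13.63 [ 0.5678 -0.1854  0.0644] psi 2.7088 F [0.87 1.12 0.53] T [ 0.1659 -0.1583  0.0095] op 0.0134 q6 -1.599 e6 0.0335
```

>>> play_rows --series '[0, 0, 0, 0.01, 0, 0, 0, 0.01, 0, 0, 0, 0.01, 0, 0, 0, 0.01, 0, 0, 0, 0.01, 0, 0, 0, 0.01, 0, 0, 0, 0.01, 0, 0, 0, 0.01, 0, 0, 0, 0.01, 0, 0, 0, 0.01]'

```text
time: 14.47
tcp_pos: [0.5678, -0.1853, 0.0645]
ee_rot: [0.264, 0.965, 0.0, 0.0]
force: [0.0, 1.5, -0.6]
opening: 0.0139
```

```bash
python3 st.py
```

```text
14.47 [ 0.5678 -0.1853  0.0645] psi 2.6078 F [ 0.03  1.45 -0.57] T [ 0.2895 -0.3065  0.0173] op 0.0139 q6 -1.498 e6 -0.057
```

>>> play_rows --series '[0, 0, 0, 0.01, 0, 0, 0, 0.01, 0, 0, 0, 0.01, 0, 0, 0, 0.01, 0, 0, 0, 0.01, 0, 0, 0, 0.01, 0, 0, 0, 0.01, 0, 0, 0, 0.01, 0, 0, 0, 0.01, 0, 0, 0, 0.01]'

```text
time: 15.3
tcp_pos: [0.5678, -0.1852, 0.0645]
ee_rot: [0.312, 0.95, 0.0, 0.0]
force: [1.6, 2.9, -0.1]
opening: 0.0137
```

```bash
python3 st.py
```

```text
15.3 [ 0.5678 -0.1852  0.0645] psi 2.5077 F [ 1.64  2.94 -0.09] T [ 0.6594 -0.4104  0.0701] op 0.0137 q6 -1.397 e6 -0.0555
```

>>> play_rows --series '[0, 0.02, 0, 0.015, 0, 0, 0, 0.015, 0, 0, 0, 0.015, 0, 0, 0, 0.015, 0, 0, 0, 0.015, 0, 0, 0, 0.015, 0, 0, 0, 0.01, 0, 0, 0, 0.01, 0, 0, 0, 0.01, 0, 0, 0, 0.01]'

```text
time: 16.13
tcp_pos: [0.5679, -0.1852, 0.0644]
ee_rot: [0.373, 0.928, 0.0, 0.0]
force: [0.9, 3.1, 0.1]
opening: 0.0141
```

```bash
python3 st.py
```

```text
16.13 [ 0.5679 -0.1852  0.0644] psi 2.3778 F [0.86 3.1  0.09] T [ 0.7274 -0.4661  0.0276] op 0.0141 q6 -1.267 e6 -0.0551
```

>>> play_rows --series '[0, 0, 0, 0.01, 0, 0, 0, 0.01, 0, 0, 0, 0.01, 0, 0, 0, 0.01, 0, 0, 0, 0.01, 0, 0, 0, 0.01, 0, 0, 0, 0.01, 0, 0, 0, 0.01, 0, 0, 0, 0.01, 0, 0, 0, 0.01]'

```text
time: 16.97
tcp_pos: [0.568, -0.1851, 0.0644]
ee_rot: [0.419, 0.908, 0.0, 0.0]
force: [2.2, 4.5, 0.1]
opening: 0.0139
```

```bash
python3 st.py
```

```text
16.97 [ 0.568  -0.1851  0.0644] psi 2.2778 F [2.24 4.47 0.13] T [ 0.8439 -0.5792  0.0537] op 0.0139 q6 -1.167 e6 -0.0542
```

>>> play_rows --series '[0, 0, 0, 0.01, 0, 0, 0, 0.01, 0, 0, 0, 0.01, 0, 0, 0, 0.01, 0, 0, 0, 0.01, 0, 0, 0, 0.01, 0, 0, 0, 0.01, 0, 0, 0, 0.01, 0, 0, 0, 0.01, 0, 0, 0, 0.01]'

```text
time: 17.8
tcp_pos: [0.5681, -0.1851, 0.0644]
ee_rot: [0.463, 0.886, 0.0, 0.0]
force: [2.8, 4.4, -0.8]
opening: 0.0139
```

```bash
python3 st.py
```

```text
17.8 [ 0.5681 -0.1851  0.0644] psi 2.1777 F [ 2.79  4.35 -0.78] T [ 0.9116 -0.6809  0.0995] op 0.0139 q6 -1.067 e6 -0.0542
```

>>> play_rows --series '[0.01, 0.03, 0, 0.01, 0, 0, 0, 0.01, 0, 0, 0, 0.01, 0, 0, 0, 0.01, 0, 0, 0, 0.01, 0, 0, 0, 0.01, 0, 0, 0, 0.01, 0, 0, 0, 0.01, 0, 0, 0, 0.01, 0, 0, 0, 0.01]'

```text
time: 18.63
tcp_pos: [0.5681, -0.185, 0.0644]
ee_rot: [0.507, 0.862, 0.0, 0.0]
force: [3.1, 4.0, -1.6]
opening: 0.0138
```

```bash
python3 st.py
```

```text
18.63 [ 0.5681 -0.185   0.0644] psi 2.0778 F [ 3.13  4.04 -1.57] T [ 0.8388 -0.6333  0.0266] op 0.0138 q6 -0.967 e6 -0.0546
```

>>> play_rows --series '[0, 0, 0, 0.01, 0, 0, 0, 0.01, 0, 0, 0, 0.01, 0, 0, 0, 0.01, 0, 0, 0, 0.01, 0, 0, 0, 0.01, 0, 0, 0, 0.01, 0, 0, 0, 0.01, 0, 0, 0, 0.01, 0, 0, 0, 0.01]'

```text
time: 19.47
tcp_pos: [0.5682, -0.185, 0.0645]
ee_rot: [0.55, 0.835, 0.0, 0.0]
force: [3.0, 4.6, -0.5]
opening: 0.0138
```

```bash
python3 st.py
```

```text
19.47 [ 0.5682 -0.185   0.0645] psi 1.9777 F [ 3.04  4.62 -0.46] T [ 0.8531 -0.6705  0.0043] op 0.0138 q6 -0.867 e6 -0.0546
```

>>> play_rows --series '[0, 0, 0, 0.01, 0, 0, 0, 0.01, 0, 0, 0, 0.01, 0, 0, 0, 0.01, 0, 0, 0, 0.01, 0, 0, 0, 0.01, 0, 0, 0, 0.01, 0, 0, 0, 0.01, 0, 0, 0, 0.01, 0, 0, 0, 0.01]'

```text
time: 20.3
tcp_pos: [0.5683, -0.1849, 0.0644]
ee_rot: [0.591, 0.807, 0.0, 0.0]
force: [2.8, 5.1, -0.6]
opening: 0.0138
```

```bash
python3 st.py
```

```text
20.3 [ 0.5683 -0.1849  0.0644] psi 1.8778 F [ 2.76  5.06 -0.63] T [ 0.8404 -0.7574  0.002 ] op 0.0138 q6 -0.767 e6 -0.0547
```

>>> play_rows --series '[0.03, 0.03, 0, 0.01, 0, 0, 0, 0.01, 0, 0, 0, 0.01, 0, 0, 0, 0.01, 0, 0, 0, 0.01, 0, 0, 0, 0.01, 0, 0, 0, 0.01, 0, 0, 0, 0.01, 0, 0, 0, 0.01, 0, 0, 0, 0.01]'

```text
time: 21.13
tcp_pos: [0.5684, -0.1849, 0.0645]
ee_rot: [0.63, 0.776, -0.0, 0.0]
force: [3.2, 3.3, -2.0]
opening: 0.0139
```

```bash
python3 st.py
```

```text
21.13 [ 0.5684 -0.1849  0.0645] psi 1.7778 F [ 3.19  3.29 -2.05] T [ 0.4389 -0.8813  0.0856] op 0.0139 q6 -0.666 e6 -0.055
```

>>> play_rows --series '[0, 0, 0, 0.01, 0, 0, 0, 0.01, 0, 0, 0, 0.01, 0, 0, 0, 0.01, 0, 0, 0, 0.01, 0, 0, 0, 0.01, 0, 0, 0, 0.01, 0, 0, 0, 0.01, 0, 0, 0, 0.01, 0, 0, 0, 0.01]'

```text
time: 21.97
tcp_pos: [0.5685, -0.1848, 0.0645]
ee_rot: [0.668, 0.744, 0.0, 0.0]
force: [4.5, 0.3, -3.0]
opening: 0.014
```

```bash
python3 st.py
```

```text
21.97 [ 0.5685 -0.1848  0.0645] psi 1.6777 F [ 4.53  0.32 -2.95] T [ 0.1927 -0.9983  0.0202] op 0.014 q6 -0.566 e6 -0.0381
```

>>> play_rows --series '[0, 0, 0, 0.01, 0, 0, 0, 0.01, 0, 0, 0, 0.01, 0, 0, 0, 0.01, 0, 0, 0, 0.01, 0, 0, 0, 0.01, 0, 0, 0, 0.01, 0, 0, 0, 0.01, 0, 0, 0, 0.01, 0, 0, 0, 0.01]'

```text
time: 22.8
tcp_pos: [0.5686, -0.1848, 0.0645]
ee_rot: [0.705, 0.71, 0.0, 0.0]
force: [5.7, 0.7, -2.9]
opening: 0.0136
```

```bash
python3 st.py
```

```text
22.8 [ 0.5686 -0.1848  0.0645] psi 1.5779 F [ 5.68  0.67 -2.94] T [ 0.2334 -1.0583  0.0829] op 0.0136 q6 -0.466 e6 -0.0268
```

The joint-6 torque and the side force both changed, so I'll check the grip.

```bash
python3 look.py w4; python3 -c "
from h import *
im=cv2.imread('pics/w4.png');cv2.imwrite('pics/w4z.png',cv2.resize(im[170:300,240:400],(640,520),interpolation=cv2.INTER_CUBIC))
im=read_camera('scene')[:,:,::-1];cv2.imwrite('pics/s4z.png',cv2.resize(im[130:330,180:400],(660,600),interpolation=cv2.INTER_CUBIC))"
```

```text
22.8 [ 0.5686 -0.1848  0.0645] psi 1.5779 zdir [ 8.e-04 -4.e-04 -1.e+00] q [-0.459  0.401  1.604 -0.     1.136 -0.466] [ 5.68  0.67 -2.94] [ 0.233 -1.058  0.083]
proj guess [[ 317.  249.]
 [ 237. -166.]]
```

View pics/w4z.png

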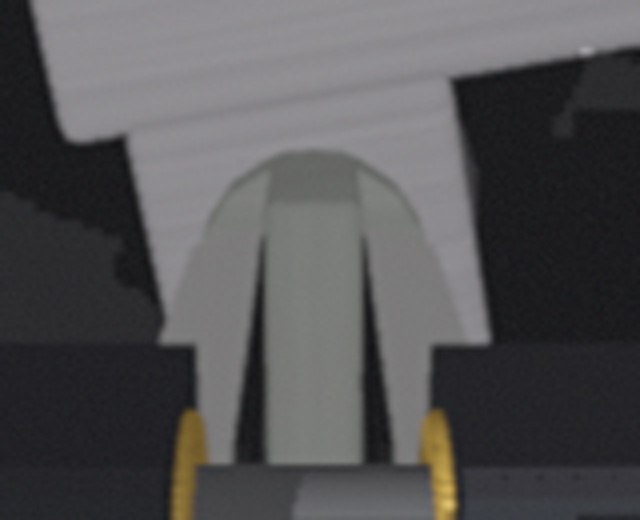

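View pics/s4z.png

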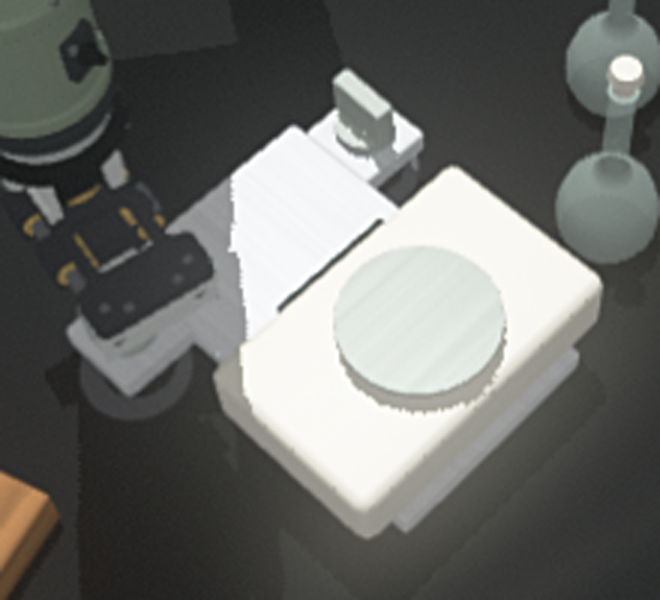

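The grip is aligned. I'll open to release the side load, regrip, and compare the torque.

>>> play_rows --series '[0, 0, 0, 0, 0, 0, 0, 0, 0, 0.04, 0, 0, 0, 0, 0, 0, 0, 0, 0, 0, 0, 0, 0, 0, 0, 0, 0, 0, 0, 0, 0, 0, 0, 0, 0, 0, 0, 0, 0, 0]' --gripper 1.8

```text
time: 23.73
tcp_pos: [0.5686, -0.1846, 0.0645]
ee_rot: [0.704, 0.71, -0.0, -0.0]
force: [-0.5, -0.1, 0.1]
opening: 0.0183
```

```bash
python3 st.py
```

```text
23.73 [ 0.5686 -0.1846  0.0645] psi 1.5789 F [-0.54 -0.08  0.07] T [ 0.0044 -0.0906 -0.0114] op 0.0183 q6 -0.467 e6 0.0001
```

>>> play_rows --series '[0, 0, 0, 0, 0, 0, 0, 0, 0, 0, 0, 0, 0, 0, 0, 0, 0, 0, 0, 0, 0, 0, 0, 0, 0, 0, 0, 0, 0, 0, 0, 0, 0, 0, 0, 0, 0, 0, 0, 0]' --gripper 0.8

```text
time: 24.57
tcp_pos: [0.5687, -0.1846, 0.0645]
ee_rot: [0.704, 0.71, 0.0, 0.0]
force: [-0.7, 0.4, -0.3]
opening: 0.0142
```

```bash
python3 st.py
```

```text
24.57 [ 0.5687 -0.1846  0.0645] psi 1.5788 F [-0.71  0.42 -0.26] T [-0.0236 -0.0712 -0.0214] op 0.0142 q6 -0.467 e6 0.0153
```

>>> play_rows --series '[0, 0, 0, 0.01, 0, 0, 0, 0.01, 0, 0, 0, 0.01, 0, 0, 0, 0.01, 0, 0, 0, 0.01, 0, 0, 0, 0.01, 0, 0, 0, 0.01, 0, 0, 0, 0.01, 0, 0, 0, 0.01, 0, 0, 0, 0.01]'

```text
time: 25.4
tcp_pos: [0.5687, -0.1846, 0.0645]
ee_rot: [0.739, 0.673, 0.0, 0.0]
force: [0.8, -0.4, 0.2]
opening: 0.0141
```

```bash
python3 st.py
```

```text
25.4 [ 0.5687 -0.1846  0.0645] psi 1.4778 F [ 0.82 -0.37  0.22] T [ 0.0267 -0.2082  0.0974] op 0.0141 q6 -0.366 e6 -0.0116
```

Reading the joint-6 effort at the end of each creep gave a flat -0.055 up to ψ=1.78, then -0.038, -0.027 and -0.012. So friction is rising and the right foot touched near ψ≈1.76. I'll go on to about 0.5 rad past contact.

>>> play_rows --series '[0, 0, 0, 0.01, 0, 0, 0, 0.01, 0, 0, 0, 0.01, 0, 0, 0, 0.01, 0, 0, 0, 0.01, 0, 0, 0, 0.01, 0, 0, 0, 0.01, 0, 0, 0, 0.01, 0, 0, 0, 0.01, 0, 0, 0, 0.01]'

```text
time: 26.23
tcp_pos: [0.5688, -0.1847, 0.0645]
ee_rot: [0.772, 0.636, 0.0, 0.0]
force: [1.5, 0.5, -0.9]
opening: 0.0141
```

```bash
python3 st.py
```

```text
26.23 [ 0.5688 -0.1847  0.0645] psi 1.3778 F [ 1.55  0.54 -0.88] T [ 0.0169 -0.5029  0.0578] op 0.0141 q6 -0.266 e6 0.005
```

>>> play_rows --series '[0, 0, 0, 0.01, 0, 0, 0, 0.01, 0, 0, 0, 0.01, 0, 0, 0, 0.01, 0, 0, 0, 0.01, 0, 0, 0, 0.01, 0, 0, 0, 0.01, 0, 0, 0, 0.01, 0, 0, 0, 0.01, 0, 0, 0, 0.01]'

```text
time: 27.07
tcp_pos: [0.5689, -0.1847, 0.0645]
ee_rot: [0.803, 0.596, 0.0, 0.0]
force: [3.7, -0.1, -2.1]
opening: 0.0139
```

```bash
python3 st.py
```

```text
27.07 [ 0.5689 -0.1847  0.0645] psi 1.2778 F [ 3.72 -0.13 -2.05] T [-0.0397 -0.7718  0.097 ] op 0.0139 q6 -0.166 e6 0.0212
```

>>> play_rows --series '[0, 0, 0, 0, 0, 0, 0, 0, 0, 0, 0, 0, 0, 0, 0, 0, 0, 0, -1.0, 0, 0, 0, -2.2, 0, 0, 0, -2.2, 0, 0, 0, -2.2, 0, 0, 0, -2.2, 0, 0, 0, -2.2, 0]' --gripper 4

```text
time: 27.9
tcp_pos: [0.5684, -0.1846, 0.1864]
ee_rot: [0.802, 0.597, -0.0, 0.0]
force: [0.2, 0.3, -0.4]
opening: 0.0401
```

>>> play_rows --series '[1.81, -0.93, 0, 0, 1.81, -0.93, 0, 0, 1.81, -0.93, 0, 0, 1.81, -0.93, 0, 0, 1.81, -0.93, 0, 0, 1.81, -0.93, 0, 0, 1.81, -0.93, 0, 0, 1.81, -0.93, 0, 0, 1.81, -0.93, 0, 0, 1.81, -0.93, 0, 0]'

```text
time: 28.73
tcp_pos: [0.5313, 0.0163, 0.1854]
ee_rot: [0.803, 0.597, 0.0, 0.0]
force: [0.7, 0.3, 0.7]
opening: 0.04
```

>>> play_rows --series '[0, 0, 0, -0.1, 0, 0, 0, -0.1, 0, 0, 0, -0.1, 0, 0, 0, -0.1, 0, 0, 0, -0.1, 0, 0, 0, -0.1, 0, 0, 0, -0.1, 0, 0, 0, -0.1, 0, 0, 0, -0.1, 0, 0, 0, -0.1]'

```text
time: 29.57
tcp_pos: [0.5316, 0.0154, 0.1854]
ee_rot: [0.416, 0.909, -0.0, 0.0]
force: [-0.8, -0.2, -0.6]
opening: 0.0396
```

>>> play_rows --series '[0, 0, 0, -0.12, 0, 0, 0, -0.12, 0, 0, 0, -0.12, 0, 0, 0, -0.12, 0, 0, 0, -0.12, 0, 0, 0, -0.12, 0, 0, 0, -0.12, 0, 0, 0, -0.12, 0, 0, 0, -0.04, 0, 0, 0, 0]'

```text
time: 30.4
tcp_pos: [0.5317, 0.0154, 0.1853]
ee_rot: [-0.069, 0.998, -0.0, 0.0]
force: [-0.2, -0.5, 0.9]
opening: 0.0402
```

```bash
python3 look.py w5; python3 -c "
from h import *
im=cv2.imread('pics/w5.png');cv2.imwrite('pics/w5z.png',cv2.resize(im[150:225,270:360],(720,600),interpolation=cv2.INTER_CUBIC))"
```

```text
30.4 [0.5317 0.0154 0.1853] psi -3.0039 zdir [ 5.e-04 -3.e-04 -1.e+00] q [-0.134  0.133  1.67  -0.     1.338 -1.842] [-0.24 -0.47  0.94] [ 0.098 -0.171 -0.007]
proj guess [[120. 215.]
 [318. 205.]]
```

View pics/w5.png

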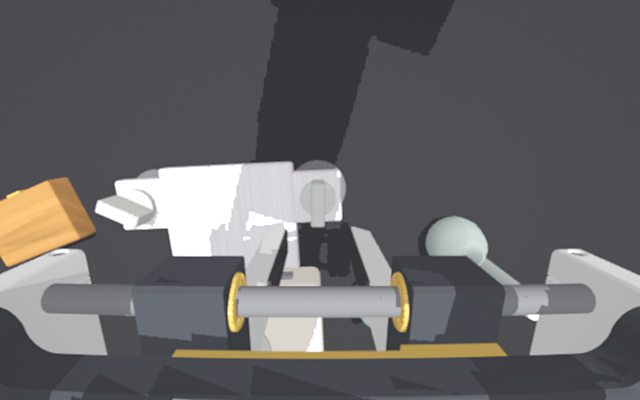

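View pics/w5z.png

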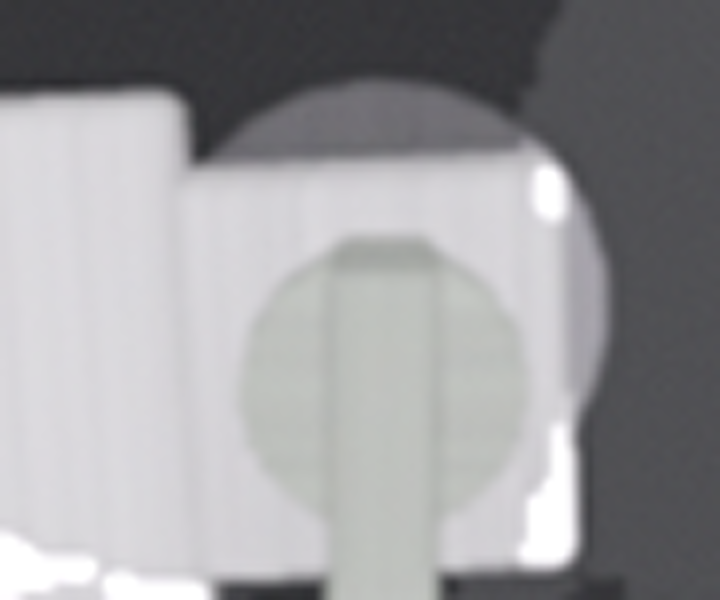

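```bash
python3 - <<'E'
from h import *
ci=dict(np.load("pics/w5.npz"))
f=lambda q:[[270+u/8-.44,150+v/8-.44] for u,v in q]
P=ray(ci,f([(380,272),(383,590)]),.0895)[:,:2];e=P[0]-P[1];print(P.round(4),np.arctan2(e[1],e[0]).round(3),"centre from end",(P[0]-e/np.linalg.norm(e)*.022).round(4))
print(ray(ci,f([(383.5,385)]),.0575).round(4))
ci=dict(np.load("pics/w1.npz"))
print("right by same: ",ray(ci,[[280+266/8-.44,150+255/8-.44]],.0895))
E
```

```text
[[0.5107 0.0114]
 [0.5503 0.0173]] -2.996 centre from end [0.5325 0.0146]
[[0.5312 0.0147 0.0575]]
right by same:  [[ 0.54717006 -0.18676176  0.0895    ]]
```

>>> play_rows --series '[0.02, -0.07, 0.6, 0, 0, 0, 1.5, 0, 0, 0, 1.5, 0, 0, 0, 1.5, 0, 0, 0, 1.5, 0, 0, 0, 1.5, 0, 0, 0, 1.5, 0, 0, 0, 1.5, 0, 0, 0, 1.0, 0, 0, 0, 0, 0]'

```text
time: 31.28
tcp_pos: [0.5292, 0.015, 0.0608]
ee_rot: [-0.068, 0.998, 0.001, -0.003]
force: [0.3, -0.6, -0.1]
opening: 0.04
```

>>> play_rows --series '[0, 0, 0, 0, 0, 0, 0, 0, 0, 0, 0, 0, 0, 0, 0, 0, 0, 0, 0, 0, 0, 0, 0, 0, 0, 0, 0, 0, 0, 0, 0, 0, 0, 0, 0, 0, 0, 0, 0, 0]' --gripper 2.2

```text
time: 32.12
tcp_pos: [0.5315, 0.0148, 0.0634]
ee_rot: [-0.069, 0.998, 0.0, -0.0]
force: [-0.2, -0.2, 0.6]
opening: 0.0216
```

```bash
python3 st.py;python3 look.py w6; python3 -c "
from h import *
im=cv2.imread('pics/w6.png');cv2.imwrite('pics/w6z.png',cv2.resize(im[170:300,240:400],(640,520),interpolation=cv2.INTER_CUBIC))"
```

```text
32.12 [0.5315 0.0148 0.0634] psi -3.0044 F [-0.16 -0.15  0.61] T [ 0.0492 -0.1063 -0.0302] op 0.0216 q6 -1.843 e6 0.0001
32.1167 [0.5315 0.0148 0.0634] psi -3.0044 zdir [-1.e-04  0.e+00 -1.e+00] q [-0.135  0.279  1.773  0.     1.089 -1.843] [-0.16 -0.15  0.61] [ 0.049 -0.106 -0.03 ]
proj guess [[ -7. 268.]
 [320. 256.]]
```

View pics/w6z.png

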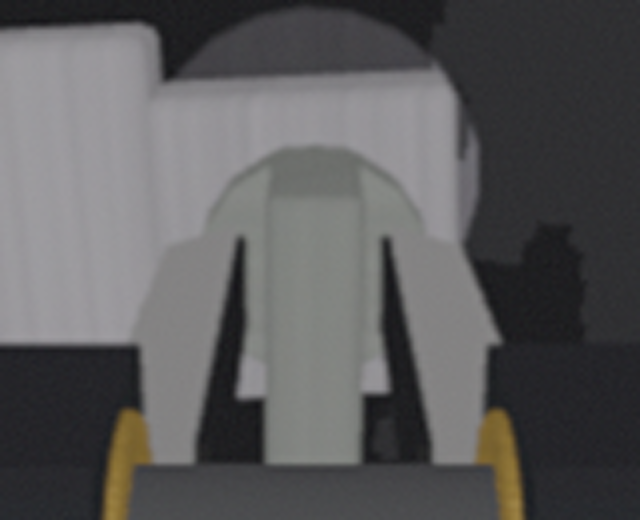

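>>> play_rows --series '[0, 0, 0, 0, 0, 0, 0, 0, 0, 0, 0, 0, 0, 0, 0, 0, 0, 0, 0, 0, 0, 0, 0, 0, 0, 0, 0, 0, 0, 0, 0, 0, 0, 0, 0, 0, 0, 0, 0, 0]' --gripper 0.8

```text
time: 33.0
tcp_pos: [0.5315, 0.0149, 0.0634]
ee_rot: [-0.069, 0.998, 0.0, -0.0]
force: [0.2, 0.7, 0.2]
opening: 0.014
```

```bash
python3 st.py
```

```text
33.0 [0.5315 0.0149 0.0634] psi -3.0044 F [0.23 0.66 0.23] T [ 0.2747 -0.1346 -0.0569] op 0.014 q6 -1.843 e6 -0.0307
```

>>> play_rows --series '[0, 0, 0, 0.01, 0, 0, 0, 0.01, 0, 0, 0, 0.01, 0, 0, 0, 0.01, 0, 0, 0, 0.01, 0, 0, 0, 0.01, 0, 0, 0, 0.01, 0, 0, 0, 0.01, 0, 0, 0, 0.01, 0, 0, 0, 0.01]'

```text
time: 33.83
tcp_pos: [0.5315, 0.0148, 0.0634]
ee_rot: [-0.018, 1.0, 0.0, -0.0]
force: [-0.7, 1.5, -0.1]
opening: 0.0139
```

```bash
python3 st.py
```

```text
33.83 [0.5315 0.0148 0.0634] psi -3.1054 F [-0.71  1.55 -0.05] T [ 0.4021 -0.0991  0.0905] op 0.0139 q6 -1.742 e6 -0.0588
```

>>> play_rows --series '[0, 0, 0, 0.015, 0, 0, 0, 0.015, 0, 0, 0, 0.015, 0, 0, 0, 0.015, 0, 0, 0, 0.015, 0, 0, 0, 0.015, 0, 0, 0, 0.01, 0, 0, 0, 0.01, 0, 0, 0, 0.01, 0, 0, 0, 0.01]'

```text
time: 34.67
tcp_pos: [0.5316, 0.0148, 0.0634]
ee_rot: [0.047, 0.999, 0.0, -0.0]
force: [-0.2, 2.7, -1.4]
opening: 0.0139
```

```bash
python3 st.py
```

```text
34.67 [0.5316 0.0148 0.0634] psi 3.0478 F [-0.25  2.71 -1.41] T [ 0.4501 -0.1357  0.0682] op 0.0139 q6 -1.612 e6 -0.0589
```

>>> play_rows --series '[0, 0.01, 0, 0.015, 0, 0, 0, 0.015, 0, 0, 0, 0.015, 0, 0, 0, 0.015, 0, 0, 0, 0.015, 0, 0, 0, 0.015, 0, 0, 0, 0.01, 0, 0, 0, 0.01, 0, 0, 0, 0.01, 0, 0, 0, 0.01]'

```text
time: 35.5
tcp_pos: [0.5316, 0.0148, 0.0634]
ee_rot: [0.112, 0.994, -0.0, -0.0]
force: [-0.2, 1.5, -1.6]
opening: 0.0139
```

```bash
python3 st.py
```

```text
35.5 [0.5316 0.0148 0.0634] psi 2.9178 F [-0.15  1.49 -1.61] T [ 0.3837 -0.0976  0.0396] op 0.0139 q6 -1.482 e6 -0.0588
```

>>> play_rows --series '[0, 0.01, 0, 0.01, 0, 0, 0, 0.01, 0, 0, 0, 0.01, 0, 0, 0, 0.01, 0, 0, 0, 0.01, 0, 0, 0, 0.01, 0, 0, 0, 0.01, 0, 0, 0, 0.01, 0, 0, 0, 0.01, 0, 0, 0, 0.01]'

```text
time: 36.33
tcp_pos: [0.5315, 0.0148, 0.0634]
ee_rot: [0.161, 0.987, -0.0, -0.0]
force: [-0.8, 0.4, -1.1]
opening: 0.0142
```

```bash
python3 st.py
```

```text
36.33 [0.5315 0.0148 0.0634] psi 2.8178 F [-0.83  0.38 -1.1 ] T [0.0928 0.008  0.0386] op 0.0142 q6 -1.382 e6 -0.0587
```

>>> play_rows --series '[0, 0, 0, 0.01, 0, 0, 0, 0.01, 0, 0, 0, 0.01, 0, 0, 0, 0.01, 0, 0, 0, 0.01, 0, 0, 0, 0.01, 0, 0, 0, 0.01, 0, 0, 0, 0.01, 0, 0, 0, 0.01, 0, 0, 0, 0.01]'

```text
time: 37.17
tcp_pos: [0.5315, 0.0148, 0.0634]
ee_rot: [0.21, 0.978, -0.0, -0.0]
force: [-1.5, -2.0, -0.6]
opening: 0.014
```

```bash
python3 st.py
```

```text
37.17 [0.5315 0.0148 0.0634] psi 2.7179 F [-1.55 -2.05 -0.6 ] T [-0.1011  0.0256  0.0005] op 0.014 q6 -1.282 e6 -0.0586
```

>>> play_rows --series '[0, -0.01, 0, 0.01, 0, 0, 0, 0.01, 0, 0, 0, 0.01, 0, 0, 0, 0.01, 0, 0, 0, 0.01, 0, 0, 0, 0.01, 0, 0, 0, 0.01, 0, 0, 0, 0.01, 0, 0, 0, 0.01, 0, 0, 0, 0.01]'

```text
time: 38.0
tcp_pos: [0.5315, 0.0148, 0.0634]
ee_rot: [0.259, 0.966, -0.0, -0.0]
force: [-0.9, -1.8, -1.2]
opening: 0.0141
```

```bash
python3 st.py
```

```text
38.0 [0.5315 0.0148 0.0634] psi 2.6178 F [-0.92 -1.78 -1.16] T [-0.1313  0.0786  0.0388] op 0.0141 q6 -1.182 e6 -0.044
```

>>> play_rows --series '[0, -0.01, 0, 0.01, 0, 0, 0, 0.01, 0, 0, 0, 0.01, 0, 0, 0, 0.01, 0, 0, 0, 0.01, 0, 0, 0, 0.01, 0, 0, 0, 0.01, 0, 0, 0, 0.01, 0, 0, 0, 0.01, 0, 0, 0, 0.01]'

```text
time: 38.83
tcp_pos: [0.5315, 0.0148, 0.0634]
ee_rot: [0.307, 0.952, 0.0, -0.0]
force: [-1.2, -0.3, -1.0]
opening: 0.0139
```

```bash
python3 st.py
```

```text
38.83 [0.5315 0.0148 0.0634] psi 2.5178 F [-1.2  -0.32 -0.98] T [-0.0327  0.0091  0.0717] op 0.0139 q6 -1.082 e6 -0.0278
```

>>> play_rows --series '[0, -0.01, 0, 0.01, 0, 0, 0, 0.01, 0, 0, 0, 0.01, 0, 0, 0, 0.01, 0, 0, 0, 0.01, 0, 0, 0, 0.01, 0, 0, 0, 0.01, 0, 0, 0, 0.01, 0, 0, 0, 0.01, 0, 0, 0, 0.01]'

```text
time: 39.67
tcp_pos: [0.5315, 0.0148, 0.0635]
ee_rot: [0.354, 0.935, 0.0, 0.0]
force: [0.0, 0.6, -2.0]
opening: 0.0138
```

```bash
python3 st.py
```

```text
39.67 [0.5315 0.0148 0.0635] psi 2.4178 F [ 0.01  0.55 -2.02] T [ 0.1796 -0.1543  0.0804] op 0.0138 q6 -0.982 e6 -0.0124
```

The left foot met its plate at ψ≈2.71, with the same slope as the right. About 0.2 rad more.

>>> play_rows --series '[0, 0, 0, 0.01, 0, 0, 0, 0.01, 0, 0, 0, 0.01, 0, 0, 0, 0.01, 0, 0, 0, 0.01, 0, 0, 0, 0.01, 0, 0, 0, 0.01, 0, 0, 0, 0.01, 0, 0, 0, 0.01, 0, 0, 0, 0.01]'

```text
time: 40.5
tcp_pos: [0.5315, 0.0148, 0.0635]
ee_rot: [0.4, 0.916, 0.0, 0.0]
force: [0.5, 1.3, -2.3]
opening: 0.0141
```

```bash
python3 st.py
```

```text
40.5 [0.5315 0.0148 0.0635] psi 2.3178 F [ 0.47  1.34 -2.28] T [ 0.2555 -0.2517  0.0986] op 0.0141 q6 -0.882 e6 0.0036
```

>>> play_rows --series '[0, 0, 0, 0.01, 0, 0, 0, 0.01, 0, 0, 0, 0.01, 0, 0, 0, 0.01, 0, 0, 0, 0.01, 0, 0, 0, 0.01, 0, 0, 0, 0.01, 0, 0, 0, 0.01, 0, 0, 0, 0.01, 0, 0, 0, 0.01]'

```text
time: 41.33
tcp_pos: [0.5315, 0.0147, 0.0635]
ee_rot: [0.446, 0.895, 0.0, 0.0]
force: [1.0, 1.8, -2.0]
opening: 0.0136
```

```bash
python3 st.py
```

```text
41.33 [0.5315 0.0147 0.0635] psi 2.2178 F [ 0.98  1.8  -1.97] T [ 0.3779 -0.2337  0.0558] op 0.0136 q6 -0.782 e6 0.0197
```

>>> play_rows --series '[0, 0, 0, 0, 0, 0, 0, 0, 0, 0, 0, 0, 0, 0, 0, 0, 0, 0, -1.0, 0, 0, 0, -2.2, 0, 0, 0, -2.2, 0, 0, 0, -2.2, 0, 0, 0, -2.2, 0, 0, 0, -2.2, 0]' --gripper 4

```text
time: 42.17
tcp_pos: [0.5315, 0.0146, 0.1855]
ee_rot: [0.445, 0.895, 0.0, 0.0]
force: [0.1, -0.2, 0.4]
opening: 0.0402
```

>>> play_rows --series '[0, 0, -0.5, 0, 0, 0, -0.5, 0, 0, 0, -0.5, 0, 0, 0, -0.5, 0, 0, 0, -0.5, 0, 0, 0, 0, 0, 0, 0, 0, 0, 0, 0, 0, 0, 0, 0, 0, 0, 0, 0, 0, 0]'

```text
time: 43.0
tcp_pos: [0.5312, 0.0147, 0.2079]
ee_rot: [0.445, 0.895, -0.0, -0.0]
force: [0.3, 0.3, -0.0]
opening: 0.0398
```

```bash
python3 look.py w7; python3 -c "
from h import *
im=read_camera('top')[:,:,::-1];cv2.imwrite('pics/top7.png',im);ci=camera_info('top')
b,g,r=cv2.split(im.astype(int))
cs=cv2.findContours(((im.min(2)>150)&(r-b>3)).astype(np.uint8),0,2)[0]
for c in cs:
  rr=cv2.minAreaRect(c)
  if 4000<cv2.contourArea(c)<9000: P=ray(ci,cv2.boxPoints(rr),.098);print(rr,P.mean(0))
cv2.imwrite('pics/s7.png',read_camera('scene')[:,:,::-1])"
```

```text
43.0 [0.5312 0.0147 0.2079] psi 2.2188 zdir [-1.e-03  2.e-04 -1.e+00] q [-0.135  0.113  1.645  0.     1.385 -0.783] [ 0.28  0.31 -0.01] [-0.043 -0.133  0.039]
proj guess [[245. 344.]
 [318. 200.]]
((371.8034362792969, 157.2225341796875), (62.11536407470703, 100.35774993896484), 81.25383758544922) [ 0.68938226 -0.05806103  0.098     ]
```

View pics/w7.png

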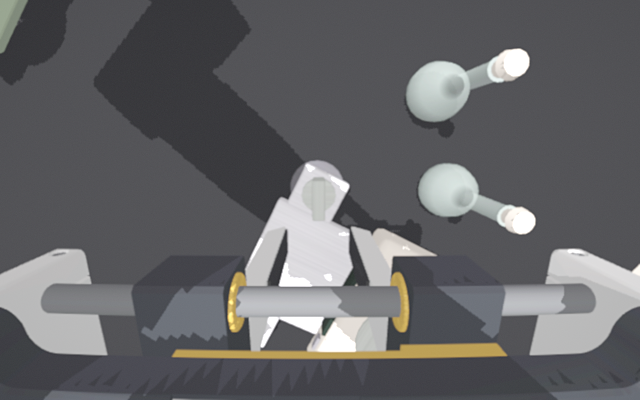

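View pics/s7.png

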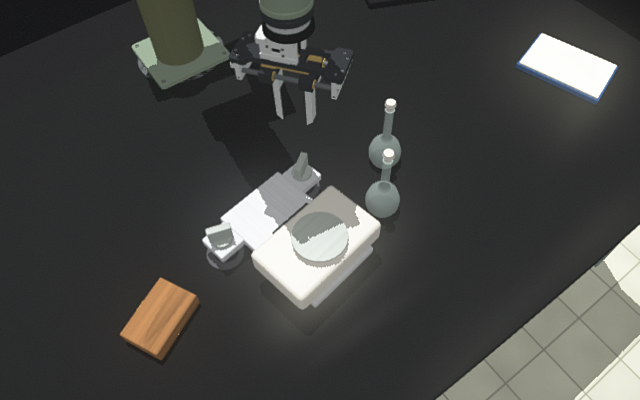

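The view from above shows the balance unmoved (housing centre shifted by about 0.3 mm), both flasks and the case in place, and the gripper clear of the handle at (318,200). Handing in.

```bash
python3 -c "
from workcell import env
print(env.hand_in())"
```

```text
the job is handed in; nothing more can be done
None
```

I turned both levelling screws down to contact and about 0.47–0.49 rad (27–28°) beyond, let go, and handed in at about 43 s. The hand-in gave no verdict.

| Screw | Turned before contact | Turned after contact | Estimated load |
|---|---|---|---|
| Right | about 1.46 rad | about 0.47 rad | about 4.7 N |
| Left | about 0.57 rad | about 0.49 rad | about 4.9 N |

- **How contact was found:** the joint-6 torque stayed flat while each foot hung free. After contact it rose steadily, by about 0.016 N m per 0.1 rad on both screws, against the 0.02 expected. The loads come from the angle past contact and the stated 10 N per rad; they were not measured directly.
- **Regrips:** I had to regrip the right screw three times because side force built up, to about 6 N at most. The left screw needed one grip.
- **Last checks:** the balance moved about 0.3 mm in the top view. The flasks and weight case look unmoved by eye. The gripper is open, about 12 cm above the handle, and reads no force.
- **Not checked or unclear:**
  - I did not re-measure the right foot after loading the left one.
  - The wrist torque about the vertical was too noisy to confirm the loads.
  - The wrist showed about 2 N of vertical pull at the end of each turn, gone after release.

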